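# Release a vial from a ratchet clamp

### The arm

A 7-joint arm with a two-finger parallel gripper is mounted at the origin on a cart in front of the work surface, level with it; the furniture and walls round the work are solid. World frame = base frame: x ahead of the robot, y to its left, z up, the work surface at z = 0. Lengths are in m, angles in rad, forces in N, time in s.
With the tool pointing down it reaches from about 0.425 to 0.825 m from the base axis. Payload 3.6 kg.
Tool frame: the origin (TCP) lies midway between the tips of the shut fingers; the grasp point (between the pads) lies 19 mm behind it (ctrl.grip_point_offset is the z of the grasp point in the tool frame, in m); z points along the fingers, y is the line along which they close (so a half turn about z gives the same grasp; the last joint's range is limited). The gripper opens to 85 mm and grips with 20 to 120 N. Pads are 22 mm wide; open, the fingers measure 114 mm over their backs; the gripper's body (76 mm by 85 mm) begins 54 mm behind the grasp point. The pads swing forward as they close: fully open they stand 13 mm farther back than shut.
Start: joints at [-1.153, 0.615, -0.013, 1.423, 0.008, 1.103, -0.04], TCP at [0.279, 0.587, 0.231] pointing down, gripper open.
Joint ranges: [-3.12, 3.12], [-0.3, 2.06], [-1.34, 1.32], [0.26, 2.42], [-1.36, 4.5], [0.01, 1.98], [-2.84, 2.84]. Speed limits (rad/s): [2.79, 2.79, 3.14, 3.14, 3.14, 3.14, 3.14].

### API

Orientations are given as a rotation vector (axis times angle).
In Python, from cell import ctrl gives the robot as it stands.
- The arm moves only by the tool play_rows, never from a script. Its argument "series" is a list of rows, each an object with "rot": the turn, a rotation vector about the tool's x, y, z in degrees, a list of three; "travel": the shift along the tool's x, y, z in cm, a list of three; "jaw": the closure, from 0 (fully open) to 1 (shut). A call has exactly 10 rows; each row shifts and turns the commanded pose from where the row before left it, along the tool's axes as they then stand; what a row does not reach is not made up. A row lasts 1/8 s, in which the tool goes at most 62.5 mm and 10.7 degrees, less where a joint would pass 70% of its speed; a pose out of reach is approached as far as the arm can. A call with a gripper value outside its range is refused whole. The fingers move at their own pace and stop on an object; "newtons" is the grip in N (left out, the last holds). Time passes only in rows, so rows that do not move let the fingers close, or fill a call up. It gives the time, the measured TCP pose, the force, the opening and the grip force at its end, in the units of the state.
- ctrl.observe(): the state, without advancing time (a new reading comes with each control period).
- ctrl.snapshot(name): name is "scene" or "side" or "wrist"; returns the picture (400x640x3 uint8, blue, green, red); there is no depth.
- ctrl.get_calibration(name): a dict with "vfov" (degrees; the focal length in pixels is half the picture's height over the tangent of half this angle, whatever the lens; pixels are square), "cx", "cy" (the principal point, pixels), "k1" (the pictures are not rectified: a ray, as slopes to the right and down, at radius r is drawn at 1 + k1 r^2 times it, then the intrinsics apply), "R" (3x3) and "t" (3): a world point X has camera coordinates R X + t. Camera axes: x right, y down, z forward; pixel columns grow to the right and rows downward; lengths in m; the calibration is good to about 2 mm. A picture is of the moment at which its call begins: read the wrist's pose just before it. get_calibration takes no time and is no camera call; for the wrist camera it gives the pose at the moment of the call.
- ctrl.hand_in(): hands the job in; it is judged then, once.
The state is a dict: "time": time; "joint_positions": joint angles; "joint_vel": joint speeds; "joint_torque": joint torques, N m; "position": TCP position; "ee_rot": TCP orientation; "contact_force": force on the tool from outside, world axes, zero at the start; "moment": the same for the moment, N m; "gripper_width": opening from 0.0 (shut) to 1.0 (fully open); "grip_force": force on a finger pad.
Only numpy, scipy, OpenCV 4.12 (cv2) and the standard library are available. Lean on these libraries where they do the work, as an engineer would, in place of code of your own. Each camera call takes 0.05 s, during which the arm holds its last target. There are 200 camera calls.

### The job

Gently press down the thumb paddle of the ratchet clamp, with 15 N at the most, so that the sprung pawl lifts off the ratchet wheel, and hold it there until the jaw has backed off all the way, with the vial still standing in the clamp. Then take the freed vial out and stand it upright on the floor of the shallow steel tray.

Things in the scene. Friction and masses are not known exactly. Their poses are not given: they have to be found in the camera images.
- clamp: Fixed aluminium base plate of the ratchet clamp, 190x80x12 mm; origin under its middle. Along its x from the +x end: fixed V anvil (top at 56 mm), vial, jaw (slides along x, backs off to -x), ratchet wheel (56 mm across, upright, axle along y), pawl. The head (all but plate and anvil) is set in height in its collar by an unknown 0 to 12 mm. Highest point: pawl, 81-93 mm, 6 more when lifted.
- under_paddle (a point): Point on the table top straight below the middle of the pawl's thumb paddle (level ribbed steel plate, 24x24 mm, at the clamp's -x end, 116 mm from its origin). The paddle's top at rest is anywhere from 78 to 90 mm above this point, by the head's unknown height setting: feel for it from above. Pressing it down lifts the pawl's nose off the wheel; let go, the pawl springs back onto the next tooth.
- pivot_foot (a point): Point on the table top below the pawl's pivot (axis along the clamp's y), 42 mm from under_paddle. Paddle feel, pressed straight down: gives way at about 2.5 N, then 0.6 N more per mm, plus up to 2 N of friction under load; the nose leaves the tooth when the paddle is about 5 to 6 mm down; at 8 mm down a hard stop, where the force shoots up.
- wheel (a joint): Ratchet wheel angle, rad: near 0 with the vial clamped, grows as the wheel turns back and the jaw backs off (14 mm per rad), 1.43 at the stop, jaw back by 20 mm. A damped spring drives it back by itself, only while the pawl is held off the teeth, in about 3 to 5 s all the way; else the pawl catches it at a tooth (0.35 rad apart).
- seat (a point): Point on top of the base plate (12 mm above the table) where the clamped vial stands, 62 mm along the clamp's +x. Axes as the clamp's: the jaw closes along x, so the vial's two sides along y are free for fingers; anvil and pad are 20 mm wide in y.
- vial_center (a point): Centre, half-way up, of the clamped vial: upright clear glass, light crimp cap, 23 mm diameter, 48 mm tall, 16 g, between the jaw's rubber pad and the V anvil. z up along the vial. Other vials stand in the rack at the back, and an uncapped one alone at the front.
- tray_floor (a point): Middle of the floor of the shallow open stainless tray (130 along x, 190 along y, walls 22 mm high and 3 mm thick, fixed to the table, empty) on the right; this point is on its inner floor, 3 mm above the table. Free floor 124x184 mm; axes as the tray's, z up.

How it is judged:
By the outcome, as a careful person would: the job done as asked, in the order asked, and still so for the second after the job is handed in, with the robot touching nothing.
It also fails if it takes over 61 s, if anything falls off the work surface, if the arm or the gripper's body presses on something with over 40 N, if the wrist force passes 120 N, or if a joint passes its speed limit or range.

## Working session

There is one attempt and no reset: what is moved stays moved. The work goes in short steps, Python scripts to look and compute and a tool call to move; the robot and the scene stay as the last step left them, time stands still between calls to the robot, and variables do not carry over. Pictures are saved under pics/ and viewed, at most 12 in all, crops included, and the job is handed in when it is done.

Besides the shell and the picture viewer there is one more tool, called after ">>>" as a command line: name --argument value ..., lists and objects as JSON in quotes. play_rows: Moves the arm, as the interface text tells. Its arguments: {"type":"object","properties":{"series":{"type":"array","items":{"type":"object","properties":{"rot":{"type":"array","items":{"type":"number"}},"travel":{"type":"array","items":{"type":"number"}},"jaw":{"type":"number"}}}},"newtons":{"type":"number"}},"required":["series"]}

```bash
mkdir -p pics; ls; python3 - <<'E'
from cell import ctrl
import cv2,numpy as np
for n in("scene","side"):
    cv2.imwrite(f"pics/{n}0.png",ctrl.snapshot(n))
    c=ctrl.get_calibration(n);print(n,c)
print(ctrl.grip_point_offset);s=ctrl.observe();print(s)
E
```

```text
pics
scene {'vfov': 42.44038827181191, 'cx': 316.310165047797, 'cy': 199.63813860457464, 'k1': -0.16754860523324716, 'R': array([[ 0.78196728, -0.62305669,  0.01809811],
       [-0.43330728, -0.56423579, -0.70276794],
       [ 0.44807586,  0.54169949, -0.71118893]]), 't': array([-0.40565008,  0.28712203,  0.83859335])}
side {'vfov': 52.80444828093928, 'cx': 323.94039338721143, 'cy': 201.7528041430607, 'k1': -0.0963857139626174, 'R': array([[ 0.96920591, -0.2458967 ,  0.01321844],
       [-0.09551193, -0.42485356, -0.90020938],
       [ 0.22697441,  0.87122573, -0.43525665]]), 't': array([-0.49803412,  0.09299367,  0.86235013])}
-0.0187
{'time': 0.1, 'joint_positions': array([-1.15350239,  0.61579319, -0.01258363,  1.42475122,  0.00806183,
        1.10339761, -0.04040698]), 'joint_vel': array([-0.00075636, -0.00351413,  0.00053663, -0.00224913, -0.00187737,
       -0.00157994, -0.00046835]), 'joint_torque': array([ 1.42590459e-03, -4.70380497e+01,  2.60459343e-01, -1.71569949e+01,
        1.01450129e-02,  5.91771575e-03,  4.83711929e-06]), 'position': array([0.27878961, 0.58641211, 0.23026893]), 'ee_rot': array([-0.69127207, -3.0640883 ,  0.00352829]), 'contact_force': array([ 0.48580241,  0.42540331, -0.06391704]), 'moment': array([-0.00095337,  0.00240284,  0.06648191]), 'grip_force': 0.0, 'gripper_width': 0.9989198419128102}
```

View pics/scene0.png

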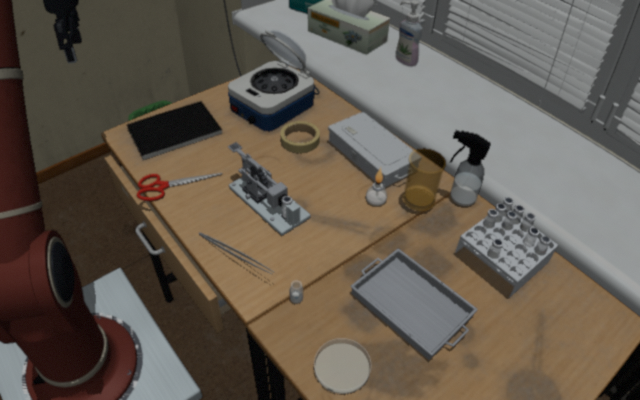

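View pics/side0.png

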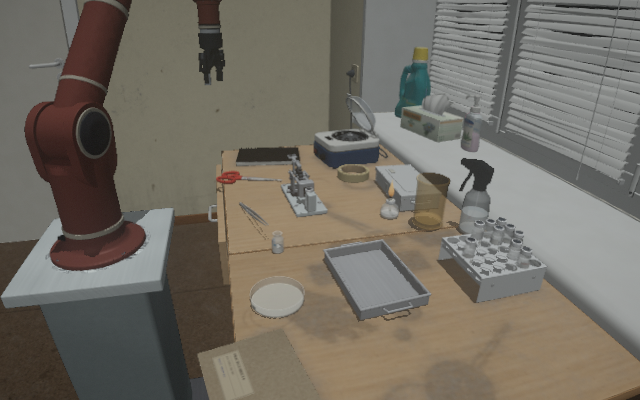

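The scene view shows the clamp's plate with corners near (229,186), (287,231) and (311,214), the vial near (290,208), the paddle near (236,148) and the tray centred near (413,300). In the side view the clamp is near (303,190) and the tray near (375,277).

```bash
cat > h.py <<'E'
import numpy as np,cv2
from cell import ctrl
def K(c):
    f=200/np.tan(np.radians(c["vfov"]/2));return np.array([[f,0,c["cx"]],[0,f,c["cy"]],[0,0,1]])
def D(c): return np.array([c["k1"],0,0,0,0.])
def ray(c,p):
    u=cv2.undistortPoints(np.array([[p]],float),K(c),D(c))[0,0]
    R=np.array(c["R"]);return -R.T@c["t"],R.T@np.array([u[0],u[1],1])
def onz(c,p,z):
    o,d=ray(c,p);return o+d*(z-o[2])/d[2]
def proj(c,X):
    return cv2.projectPoints(np.array(X,float).reshape(-1,3),cv2.Rodrigues(np.array(c["R"]))[0],np.array(c["t"]),K(c),D(c))[0][:,0]
def tri(c1,p1,c2,p2):
    o1,d1=ray(c1,p1);o2,d2=ray(c2,p2)
    s=np.linalg.lstsq(np.c_[d1,-d2],o2-o1,rcond=None)[0]
    a,b=o1+d1*s[0],o2+d2*s[1];return (a+b)/2,np.linalg.norm(a-b)
E
python3 - <<'E'
import cv2,numpy as np
a=cv2.imread("pics/scene0.png")[130:240,215:325];b=cv2.imread("pics/side0.png")[145:225,265:345]
a=cv2.resize(a,(440,440),interpolation=cv2.INTER_CUBIC);b=cv2.resize(b,(360,360),interpolation=cv2.INTER_CUBIC)
o=np.zeros((440,800,3),np.uint8);o[:,:440]=a;o[:360,440:]=b;cv2.imwrite("pics/crop1.png",o)
E
```

```text
(no output)
```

View pics/crop1.png

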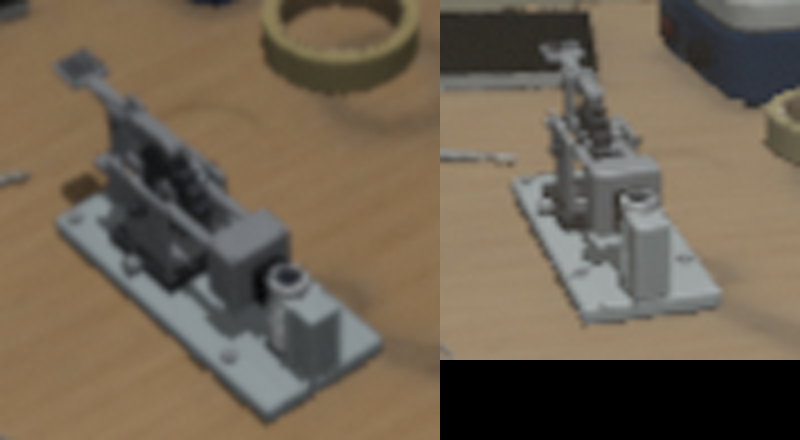

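The crop shows the clamp clearly. In scene pixels the plate top corners are about (229.3,185.5), (282,232.5) and (310.5,215), the paddle (235,147) and the cap (287.3,199.5). In the side view the paddle is near (292,155.7) and the cap near (308.8,190.6).

```bash
python3 - <<'E'
from h import *
c=ctrl.get_calibration("scene");s=ctrl.get_calibration("side")
P=[onz(c,p,.012) for p in [(229.3,185.5),(282,232.5),(310.5,215)]]
for p in P:print(p.round(4))
print("len",np.linalg.norm(P[1]-P[0]),np.linalg.norm(P[2]-P[1]))
Q=[onz(s,p,.012) for p in [(281.7,185),(297.9,214.5),(326.8,210.2)]]
for p in Q:print("side",p.round(4))
print("len",np.linalg.norm(Q[1]-Q[0]),np.linalg.norm(Q[2]-Q[1]))
for X in (P,Q):
  o=(X[0]+X[2])/2; d=X[1]-X[0]; print("origin",o,"yaw",np.degrees(np.arctan2(d[1],d[0])), "paddle",o[:2]-.116*d[:2]/np.linalg.norm(d),"seat",o[:2]+.062*d[:2]/np.linalg.norm(d))
print("paddle",tri(c,(235,147),s,(292.1,155.7)))
print("cap",tri(c,(287.25,199.5),s,(308.8,190.6)))
T=[onz(c,p,.022) for p in [(398,252),(474,312),(432,353),(352,292)]]
for t in T:print(t.round(3))
print("tray",sum(T)/4,[np.linalg.norm(T[i]-T[i-1]) for i in range(4)])
T=[onz(s,p,.022) for p in [(383,241),(427,293),(361,316),(323,250)]]
print("tray side",sum(T)/4)
E
```

```text
[0.4396 0.2122 0.012 ]
[0.4517 0.0284 0.012 ]
[0.5278 0.0313 0.012 ]
len 0.18417073282323448 0.0761463823787834
side [0.4427 0.2053 0.012 ]
side [0.4533 0.0188 0.012 ]
side [0.5275 0.0256 0.012 ]
len 0.18682263413894934 0.07449259986238607
origin [0.48370096 0.12173626 0.012     ] yaw -86.23137124715952 paddle [0.47607657 0.23748542] seat [0.48777607 0.05987033]
origin [0.48509052 0.11543533 0.012     ] yaw -86.73923306932008 paddle [0.47849239 0.23124753] seat [0.4886171  0.05353571]
paddle (array([0.48000574, 0.24001576, 0.08447619]), np.float64(0.0003781089461138276))
cap (array([0.49158882, 0.06453152, 0.05255381]), np.float64(0.0027236985713781))
[ 0.597 -0.159  0.022]
[ 0.608 -0.345  0.022]
[ 0.487 -0.353  0.022]
[ 0.463 -0.174  0.022]
tray [ 0.53878659 -0.25767167  0.022     ] [np.float64(0.13421503275386795), np.float64(0.18688505590882942), np.float64(0.12049199301101808), np.float64(0.18066921856566237)]
tray side [ 0.54170305 -0.25781387  0.022     ]
```

```bash
cat >> h.py <<'E'
from scipy.spatial.transform import Rotation as Ro
def pose(yaw):  # tool y at yaw (deg), z down
    a=np.radians(yaw);y=np.array([np.cos(a),np.sin(a),0]);z=np.array([0,0,-1.])
    return Ro.from_matrix(np.c_[np.cross(y,z),y,z])
def delta(X,yaw):
    s=ctrl.observe();R=Ro.from_rotvec(s["ee_rot"]);T=pose(yaw)
    print("t",round(s["time"],2),"pos",s["position"].round(4),"F",np.round(s["contact_force"],2),"w",round(s["gripper_width"],3),"g",round(float(s["grip_force"]),1))
    print("rot deg",(R.inv()*T).as_rotvec(degrees=True).round(2),"then travel cm",(T.inv().apply(np.array(X)-s["position"])*100).round(2),"| no-rot travel",(R.inv().apply(np.array(X)-s["position"])*100).round(2))
E
python3 - <<'E'
from h import *
delta((.482,.15,.26),3.6)
w=ctrl.get_calibration("wrist");s=ctrl.observe();R=Ro.from_rotvec(s["ee_rot"])
print("cam in tool",R.inv().apply(-np.array(w["R"]).T@w["t"]-s["position"]),"axis",R.inv().apply(np.array(w["R"])[2]),w["vfov"])
E
```

```text
t 0.1 pos [0.2788 0.5864 0.2303] F [ 0.49  0.43 -0.06] w 0.999 g 0.0
rot deg [-0.12  0.07 60.97] then travel cm [-44.83  17.54  -2.97] | no-rot travel [-37.09 -30.7   -2.9 ]
cam in tool [ 0.07914793 -0.00116255 -0.14278981] axis [-3.07605739e-01 -6.74946597e-04  9.51513665e-01] 69.97481509009445
```

>>> play_rows --series '[{"rot":[0,0,10.2],"travel":[0,0,-0.3],"jaw":1},{"rot":[0,0,10.2],"travel":[0,0,-0.3],"jaw":1},{"rot":[0,0,10.2],"travel":[0,0,-0.3],"jaw":1},{"rot":[0,0,10.2],"travel":[0,0,-0.3],"jaw":1},{"rot":[0,0,10.1],"travel":[0,0,-0.3],"jaw":1},{"rot":[0,0,10.1],"travel":[0,0,-0.3],"jaw":1},{"rot":[0,0,0],"travel":[-5,2.2,-0.3],"jaw":1},{"rot":[0,0,0],"travel":[-5,2.2,-0.3],"jaw":1},{"rot":[0,0,0],"travel":[-5,2.2,-0.3],"jaw":1},{"rot":[0,0,0],"travel":[-5,2.2,-0.3],"jaw":1}]' --newtons 30

```text
time: 1.35
position: [0.3798, 0.3911, 0.261]
ee_rot: [2.151, 2.29, -0.001]
contact_force: [0.3, 0.3, -0.3]
gripper_width: 0.005
grip_force: 0.0
```

>>> play_rows --series '[{"rot":[0,0,0],"travel":[-5,1.75,0],"jaw":1},{"rot":[0,0,0],"travel":[-5,1.75,0],"jaw":1},{"rot":[0,0,0],"travel":[-5,1.75,0],"jaw":1},{"rot":[0,0,0],"travel":[-5,1.75,0],"jaw":1},{"rot":[0,0,0],"travel":[-4.8,1.7,0],"jaw":1},{"rot":[0,0,0],"travel":[0,0,0],"jaw":1},{"rot":[0,0,0],"travel":[0,0,0],"jaw":1},{"rot":[0,0,0],"travel":[0,0,0],"jaw":1},{"rot":[0,0,0],"travel":[0,0,0],"jaw":1},{"rot":[0,0,0],"travel":[0,0,0],"jaw":1}]'

```text
time: 2.6
position: [0.4814, 0.1516, 0.2613]
ee_rot: [-2.149, -2.291, 0.0]
contact_force: [-0.1, 0.3, -0.3]
gripper_width: -0.003
grip_force: 0.0
```

```bash
python3 - <<'E'
from h import *
import pickle
delta((.482,.15,.26),3.6)
w=ctrl.get_calibration("wrist");cv2.imwrite("pics/w1.png",ctrl.snapshot("wrist"));pickle.dump(w,open("w1.pkl","wb"))
print(proj(w,[[.478,.237,.084],[.49,.06,.06]]))
E
```

```text
t 2.6 pos [0.4814 0.1516 0.2613] F [-0.1   0.31 -0.29] w -0.003 g 0.0
rot deg [-0.01 -0.    0.06] then travel cm [-0.16  0.05  0.13] | no-rot travel [-0.16  0.05  0.13]
[[319.27659395 100.64529636]
 [319.41811146 242.26692741]]
```

View pics/w1.png

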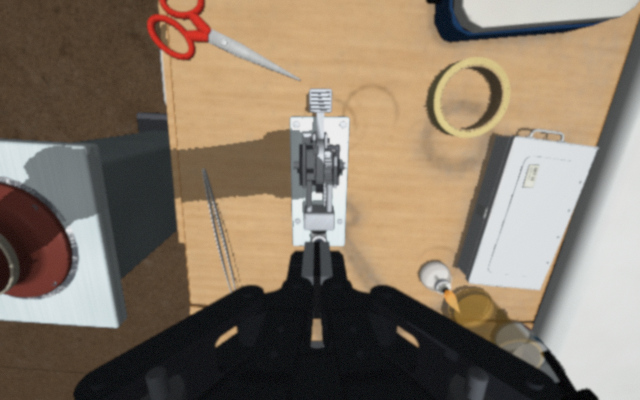

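The wrist view shows the ribbed paddle centred near (320,100), within a pixel or so of the predicted spot. The plate corners are near (291,116), (349,117) and (292,245), and the fingertips cover the vial.

```bash
python3 - <<'E'
from h import *
import pickle
w=pickle.load(open("w1.pkl","rb"))
P=[onz(w,p,.012) for p in [(291,116),(349,117),(292,245),(345,245)]]
for p in P:print(p.round(4))
m=(P[0]+P[1])/2;n=(P[2]+P[3])/2;d=(n-m)/np.linalg.norm(n-m)
print("yaw",np.degrees(np.arctan2(d[1],d[0])),"origin",(m+n)/2,"paddle",(m+n)/2-.116*d,"seat",(m+n)/2+.062*d)
for z in (.078,.084,.090):print(onz(w,(320,100.5),z))
delta((.4785,.2375,.105),3.6)
E
```

```text
[0.4426 0.2173 0.012 ]
[0.5191 0.2208 0.012 ]
[0.4507 0.0292 0.012 ]
[0.5311 0.0342 0.012 ]
yaw -86.91270586362492 origin [0.48588538 0.12537591 0.012     ] paddle [0.47963792 0.24120755 0.012     ] seat [0.48922453 0.06346589 0.012     ]
[0.4788172 0.237343  0.078    ]
[0.47875582 0.23719377 0.084     ]
[0.47869444 0.23704455 0.09      ]
t 2.65 pos [0.4815 0.1514 0.2613] F [-0.17  1.48 -1.  ] w 0.0 g 0.0
rot deg [-0.01 -0.    0.04] then travel cm [ 8.61  0.24 15.63] | no-rot travel [ 8.61  0.25 15.63]
```

>>> play_rows --series '[{"rot":[0,0,0],"travel":[3,0,2],"jaw":1},{"rot":[0,0,0],"travel":[3,0,2],"jaw":1},{"rot":[0,0,0],"travel":[3,-0.2,2],"jaw":1},{"rot":[0,0,0],"travel":[0,0,4],"jaw":1},{"rot":[0,0,0],"travel":[0,0,3],"jaw":1},{"rot":[0,0,0],"travel":[0,0,1.5],"jaw":1},{"rot":[0,0,0],"travel":[0,0,1],"jaw":1},{"rot":[0,0,0],"travel":[0,0,0],"jaw":1},{"rot":[0,0,0],"travel":[0,0,0],"jaw":1},{"rot":[0,0,0],"travel":[0,0,0],"jaw":1}]'

```text
time: 3.9
position: [0.4746, 0.2407, 0.1072]
ee_rot: [2.151, 2.289, 0.003]
contact_force: [-0.3, 0.3, 0.1]
gripper_width: -0.004
grip_force: 0.0
```

```bash
python3 - <<'E'
from h import *
delta((.479,.242,.092),3.4)
a=ctrl.snapshot("side")[110:230,240:370];b=ctrl.snapshot("scene")[100:240,190:320]
a=cv2.resize(a,(400,369),interpolation=cv2.INTER_CUBIC);b=cv2.resize(b,(400,431),interpolation=cv2.INTER_CUBIC)
o=np.zeros((431,800,3),np.uint8);o[:369,:400]=a;o[:,400:]=b;cv2.imwrite("pics/over.png",o)
E
```

```text
t 3.9 pos [0.4746 0.2407 0.1072] F [-0.26  0.34  0.13] w -0.004 g 0.0
rot deg [ 0.09 -0.05  0.17] then travel cm [0.1  0.45 1.52] | no-rot travel [0.1  0.44 1.52]
```

View pics/over.png

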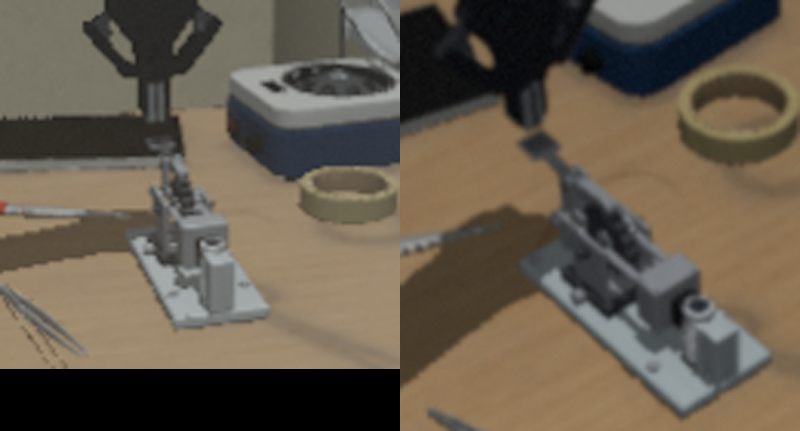

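The shut fingertips hang just above the paddle in both views, about 4 mm short in world x. I'll correct that and start feeling downward.

>>> play_rows --series '[{"rot":[0,0,0],"travel":[0.1,0.2,0.2],"jaw":1},{"rot":[0,0,0],"travel":[0,0.2,0.2],"jaw":1},{"rot":[0,0,0],"travel":[0,0,0.2],"jaw":1},{"rot":[0,0,0],"travel":[0,0,0.2],"jaw":1},{"rot":[0,0,0],"travel":[0,0,0.2],"jaw":1},{"rot":[0,0,0],"travel":[0,0,0.1],"jaw":1},{"rot":[0,0,0],"travel":[0,0,0.1],"jaw":1},{"rot":[0,0,0],"travel":[0,0,0.1],"jaw":1},{"rot":[0,0,0],"travel":[0,0,0.1],"jaw":1},{"rot":[0,0,0],"travel":[0,0,0],"jaw":1}]'

```text
time: 5.25
position: [0.4779, 0.2417, 0.0922]
ee_rot: [-2.151, -2.29, 0.0]
contact_force: [0.3, 0.6, 0.2]
gripper_width: 0.001
grip_force: 0.0
```

>>> play_rows --series '[{"rot":[0,0,0],"travel":[0,0,0.05],"jaw":1},{"rot":[0,0,0],"travel":[0,0,0.05],"jaw":1},{"rot":[0,0,0],"travel":[0,0,0.05],"jaw":1},{"rot":[0,0,0],"travel":[0,0,0.05],"jaw":1},{"rot":[0,0,0],"travel":[0,0,0.05],"jaw":1},{"rot":[0,0,0],"travel":[0,0,0.05],"jaw":1},{"rot":[0,0,0],"travel":[0,0,0.05],"jaw":1},{"rot":[0,0,0],"travel":[0,0,0.05],"jaw":1},{"rot":[0,0,0],"travel":[0,0,0],"jaw":1},{"rot":[0,0,0],"travel":[0,0,0],"jaw":1}]'

```text
time: 6.5
position: [0.478, 0.2418, 0.0885]
ee_rot: [-2.151, -2.29, -0.0]
contact_force: [-0.5, -0.1, 3.4]
gripper_width: -0.001
grip_force: 1.3
```

>>> play_rows --series '[{"rot":[0,0,0],"travel":[0,0,0.05],"jaw":1},{"rot":[0,0,0],"travel":[0,0,0.05],"jaw":1},{"rot":[0,0,0],"travel":[0,0,0.05],"jaw":1},{"rot":[0,0,0],"travel":[0,0,0.05],"jaw":1},{"rot":[0,0,0],"travel":[0,0,0.05],"jaw":1},{"rot":[0,0,0],"travel":[0,0,0.05],"jaw":1},{"rot":[0,0,0],"travel":[0,0,0.05],"jaw":1},{"rot":[0,0,0],"travel":[0,0,0.05],"jaw":1},{"rot":[0,0,0],"travel":[0,0,0],"jaw":1},{"rot":[0,0,0],"travel":[0,0,0],"jaw":1}]'

```text
time: 7.75
position: [0.478, 0.2424, 0.0852]
ee_rot: [-2.15, -2.29, -0.002]
contact_force: [-1.9, 0.4, 8.2]
gripper_width: -0.0
grip_force: 4.0
```

>>> play_rows --series '[{"rot":[0,0,0],"travel":[0,0,0.02],"jaw":1},{"rot":[0,0,0],"travel":[0,0,0.02],"jaw":1},{"rot":[0,0,0],"travel":[0,0,0.02],"jaw":1},{"rot":[0,0,0],"travel":[0,0,0],"jaw":1},{"rot":[0,0,0],"travel":[0,0,0],"jaw":1},{"rot":[0,0,0],"travel":[0,0,0],"jaw":1},{"rot":[0,0,0],"travel":[0,0,0],"jaw":1},{"rot":[0,0,0],"travel":[0,0,0],"jaw":1},{"rot":[0,0,0],"travel":[0,0,0],"jaw":1},{"rot":[0,0,0],"travel":[0,0,0],"jaw":1}]'

```text
time: 9.0
position: [0.4781, 0.2425, 0.0847]
ee_rot: [-2.15, -2.29, -0.002]
contact_force: [-2.7, 0.6, 8.2]
gripper_width: -0.002
grip_force: 4.4
```

```bash
python3 - <<'E'
from h import *
delta((.478,.242,.085),3.4)
a=ctrl.snapshot("side")[145:225,265:345];b=ctrl.snapshot("scene")[130:240,215:325]
cv2.imwrite("pics/s1.png",a);cv2.imwrite("pics/c1.png",b)
c0=cv2.imread("pics/scene0.png")[130:240,215:325]
d=cv2.absdiff(b,c0).max(2)
print("diff in jaw region",[(int((d[y0:y1,x0:x1]>40).sum())) for (y0,y1,x0,x1) in [(50,85,50,85)]])
o=np.hstack([cv2.resize(x,(400,400),interpolation=cv2.INTER_CUBIC) for x in (b,a)]);cv2.imwrite("pics/press1.png",o)
delta((.478,.242,.085),3.4)
E
```

```text
t 9.0 pos [0.4781 0.2425 0.0847] F [-2.74  0.65  8.2 ] w -0.002 g 4.4
rot deg [ 0.03 -0.08  0.2 ] then travel cm [-0.05 -0.01 -0.03] | no-rot travel [-0.05 -0.01 -0.03]
diff in jaw region [0]
t 9.1 pos [0.4781 0.2425 0.0847] F [-1.73 -0.31  9.23] w 0.003 g 4.4
rot deg [ 0.03 -0.08  0.19] then travel cm [-0.05 -0.01 -0.03] | no-rot travel [-0.05 -0.01 -0.03]
```

>>> play_rows --series '[{"rot":[0,0,0],"travel":[0,0,0.02],"jaw":1},{"rot":[0,0,0],"travel":[0,0,0.02],"jaw":1},{"rot":[0,0,0],"travel":[0,0,0.02],"jaw":1},{"rot":[0,0,0],"travel":[0,0,0.02],"jaw":1},{"rot":[0,0,0],"travel":[0,0,0.02],"jaw":1},{"rot":[0,0,0],"travel":[0,0,0],"jaw":1},{"rot":[0,0,0],"travel":[0,0,0],"jaw":1},{"rot":[0,0,0],"travel":[0,0,0],"jaw":1},{"rot":[0,0,0],"travel":[0,0,0],"jaw":1},{"rot":[0,0,0],"travel":[0,0,0],"jaw":1}]'

```text
time: 10.35
position: [0.4781, 0.2426, 0.0837]
ee_rot: [-2.15, -2.29, -0.002]
contact_force: [-2.8, 0.3, 9.2]
gripper_width: -0.006
grip_force: 4.4
```

```bash
cat > chk.py <<'E'
from h import *
import sys
delta((.478,.242,.085),3.4)
b=ctrl.snapshot("scene")[130:240,215:325];cv2.imwrite(f"pics/c{sys.argv[1]}.png",b)
d=cv2.absdiff(b,cv2.imread("pics/c1.png")).max(2)
ys,xs=np.where(d>30);print("diff n",len(xs),"x",np.percentile(xs,[0,50,100]) if len(xs) else 0,"y",np.percentile(ys,[0,50,100]) if len(xs) else 0, "jaw",int((d[50:85,50:85]>30).sum()))
print("F",ctrl.observe()["contact_force"].round(2))
E
python3 chk.py 2
```

```text
t 10.35 pos [0.4781 0.2426 0.0837] F [-2.77  0.3   9.18] w -0.006 g 4.4
rot deg [ 0.03 -0.09  0.2 ] then travel cm [-0.06 -0.01 -0.13] | no-rot travel [-0.06 -0.01 -0.13]
diff n 0 x 0 y 0 jaw 0
F [-3.05  0.21  9.39]
```

>>> play_rows --series '[{"rot":[0,0,0],"travel":[0,0,0.02],"jaw":1},{"rot":[0,0,0],"travel":[0,0,0.02],"jaw":1},{"rot":[0,0,0],"travel":[0,0,0.02],"jaw":1},{"rot":[0,0,0],"travel":[0,0,0.02],"jaw":1},{"rot":[0,0,0],"travel":[0,0,0.02],"jaw":1},{"rot":[0,0,0],"travel":[0,0,0],"jaw":1},{"rot":[0,0,0],"travel":[0,0,0],"jaw":1},{"rot":[0,0,0],"travel":[0,0,0],"jaw":1},{"rot":[0,0,0],"travel":[0,0,0],"jaw":1},{"rot":[0,0,0],"travel":[0,0,0],"jaw":1}]'

```text
time: 11.65
position: [0.478, 0.2428, 0.0824]
ee_rot: [-2.15, -2.29, -0.002]
contact_force: [-1.0, 0.4, 5.7]
gripper_width: -0.004
grip_force: 3.2
```

```bash
python3 chk.py 3
```

```text
t 11.65 pos [0.478  0.2428 0.0824] F [-1.01  0.43  5.74] w -0.004 g 3.2
rot deg [ 0.03 -0.09  0.21] then travel cm [-0.08 -0.01 -0.26] | no-rot travel [-0.08 -0.01 -0.26]
diff n 231 x [ 5. 62. 72.] y [ 6. 63. 84.] jaw 216
F [-1.24  0.37  6.69]
```

The force fell from 9.2 to 5.7 N and the jaw moved in the image, so the nose has left the tooth. I'll add a little margin and hold.

>>> play_rows --series '[{"rot":[0,0,0],"travel":[0,0,0.02],"jaw":1},{"rot":[0,0,0],"travel":[0,0,0.02],"jaw":1},{"rot":[0,0,0],"travel":[0,0,0],"jaw":1},{"rot":[0,0,0],"travel":[0,0,0],"jaw":1},{"rot":[0,0,0],"travel":[0,0,0],"jaw":1},{"rot":[0,0,0],"travel":[0,0,0],"jaw":1},{"rot":[0,0,0],"travel":[0,0,0],"jaw":1},{"rot":[0,0,0],"travel":[0,0,0],"jaw":1},{"rot":[0,0,0],"travel":[0,0,0],"jaw":1},{"rot":[0,0,0],"travel":[0,0,0],"jaw":1}]'

```text
time: 12.95
position: [0.478, 0.2428, 0.082]
ee_rot: [-2.15, -2.29, -0.002]
contact_force: [-2.0, 1.3, 6.8]
gripper_width: 0.005
grip_force: 3.3
```

>>> play_rows --series '[{"rot":[0,0,0],"travel":[0,0,0],"jaw":1},{"rot":[0,0,0],"travel":[0,0,0],"jaw":1},{"rot":[0,0,0],"travel":[0,0,0],"jaw":1},{"rot":[0,0,0],"travel":[0,0,0],"jaw":1},{"rot":[0,0,0],"travel":[0,0,0],"jaw":1},{"rot":[0,0,0],"travel":[0,0,0],"jaw":1},{"rot":[0,0,0],"travel":[0,0,0],"jaw":1},{"rot":[0,0,0],"travel":[0,0,0],"jaw":1},{"rot":[0,0,0],"travel":[0,0,0],"jaw":1},{"rot":[0,0,0],"travel":[0,0,0],"jaw":1}]'

```text
time: 14.2
position: [0.478, 0.2428, 0.082]
ee_rot: [-2.15, -2.29, -0.002]
contact_force: [-2.0, 1.3, 6.5]
gripper_width: -0.002
grip_force: 3.3
```

```bash
python3 chk.py 4
```

```text
t 14.2 pos [0.478  0.2428 0.082 ] F [-2.01  1.26  6.53] w -0.002 g 3.3
rot deg [ 0.03 -0.1   0.21] then travel cm [-0.08 -0.01 -0.3 ] | no-rot travel [-0.08 -0.01 -0.3 ]
diff n 413 x [ 4. 61. 72.] y [ 6. 62. 84.] jaw 368
F [-1.45  1.03  7.3 ]
```

>>> play_rows --series '[{"rot":[0,0,0],"travel":[0,0,0],"jaw":1},{"rot":[0,0,0],"travel":[0,0,0],"jaw":1},{"rot":[0,0,0],"travel":[0,0,0],"jaw":1},{"rot":[0,0,0],"travel":[0,0,0],"jaw":1},{"rot":[0,0,0],"travel":[0,0,0],"jaw":1},{"rot":[0,0,0],"travel":[0,0,0],"jaw":1},{"rot":[0,0,0],"travel":[0,0,0],"jaw":1},{"rot":[0,0,0],"travel":[0,0,0],"jaw":1},{"rot":[0,0,0],"travel":[0,0,0],"jaw":1},{"rot":[0,0,0],"travel":[0,0,0],"jaw":1}]'

```text
time: 15.5
position: [0.478, 0.2428, 0.082]
ee_rot: [-2.15, -2.29, -0.002]
contact_force: [-1.6, 1.3, 6.6]
gripper_width: -0.003
grip_force: 3.3
```

```bash
python3 chk.py 5; python3 - <<'E'
from h import *
r=lambda n:cv2.imread(f"pics/c{n}.png")
print([int((cv2.absdiff(r(4),r(n)).max(2)>25).sum()) for n in (3,5)])
s=ctrl.snapshot("side")[145:225,265:345]
cv2.imwrite("pics/press5.png",np.hstack([cv2.resize(x,(400,400),interpolation=cv2.INTER_CUBIC) for x in (r(5),s)]))
E
```

```text
t 15.5 pos [0.478  0.2428 0.082 ] F [-1.61  1.3   6.63] w -0.003 g 3.3
rot deg [ 0.03 -0.1   0.21] then travel cm [-0.08 -0.   -0.3 ] | no-rot travel [-0.08 -0.   -0.3 ]
diff n 413 x [ 4. 61. 72.] y [ 6. 62. 84.] jaw 366
F [-1.24  0.16  5.55]
[270, 0]
```

View pics/press5.png

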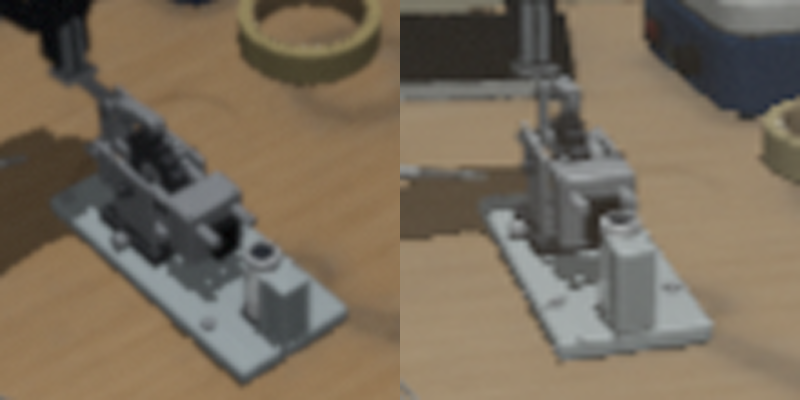

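The jaw now stands clear of the vial, which is still upright against the anvil, and nothing changed over the last 1.3 s. Before letting go, I'll check that the jaw travelled the full 20 mm.

```bash
python3 - <<'E'
from h import *
c=ctrl.get_calibration("scene");a=cv2.imread("pics/c1.png");b=cv2.imread("pics/c5.png")
for (x0,y0,x1,y1) in [(50,50,74,70),(54,52,74,66)]:
    r=cv2.matchTemplate(b,a[y0:y1,x0:x1],cv2.TM_CCOEFF_NORMED);_,m,_,l=cv2.minMaxLoc(r)
    p0=np.array([(x0+x1)/2+215,(y0+y1)/2+130]);p1=p0+np.array(l)-(x0,y0)
    print(m,np.array(l)-(x0,y0),[((onz(c,p1,z)-onz(c,p0,z))*1000).round(1) for z in (.06,.07)])
E
```

```text
0.7993184924125671 [-6 -5] [array([-1.3, 19.9,  0. ]), array([-1.2, 19.6,  0. ])]
0.901023805141449 [-6 -5] [array([-1.2, 19.9,  0. ]), array([-1.2, 19.6, -0. ])]
```

>>> play_rows --series '[{"rot":[0,0,0],"travel":[0,0,-0.5],"jaw":1},{"rot":[0,0,0],"travel":[0,0,-2.5],"jaw":1},{"rot":[0,0,0],"travel":[0,0,-5],"jaw":1},{"rot":[0,0,0],"travel":[0,0,-4],"jaw":0},{"rot":[0,0,0],"travel":[-5,0,0],"jaw":0},{"rot":[0,0,0],"travel":[-5,0,0],"jaw":0},{"rot":[0,0,0],"travel":[-5,0,0],"jaw":0},{"rot":[0,0,0],"travel":[-3,0.1,0],"jaw":0},{"rot":[0,0,0],"travel":[0,0,0],"jaw":0},{"rot":[0,0,0],"travel":[0,0,0],"jaw":0}]'

```text
time: 16.85
position: [0.49, 0.0633, 0.201]
ee_rot: [-2.149, -2.29, -0.0]
contact_force: [-0.4, -0.3, 1.0]
gripper_width: 1.003
grip_force: 0.0
```

```bash
python3 - <<'E'
from h import *
import pickle
delta((.490,.0635,.20),3.5)
w=ctrl.get_calibration("wrist");i=ctrl.snapshot("wrist");cv2.imwrite("pics/w2.png",i);pickle.dump(w,open("w2.pkl","wb"))
p=proj(w,[[.49,.0635,.06]])[0];print(p)
x,y=p.round().astype(int);x0=x-75;y0=y-60
print(x0,y0);cv2.imwrite("pics/w2c.png",cv2.resize(i[y0:y0+120,x0:x0+150],(750,600),interpolation=cv2.INTER_CUBIC))
E
```

```text
t 16.85 pos [0.49   0.0633 0.201 ] F [-0.43 -0.29  1.02] w 1.003 g 0.0
rot deg [-0.03 -0.04  0.14] then travel cm [ 0.02 -0.    0.1 ] | no-rot travel [ 0.02 -0.    0.1 ]
[317.52349932 187.34892936]
243 127
```

View pics/w2c.png

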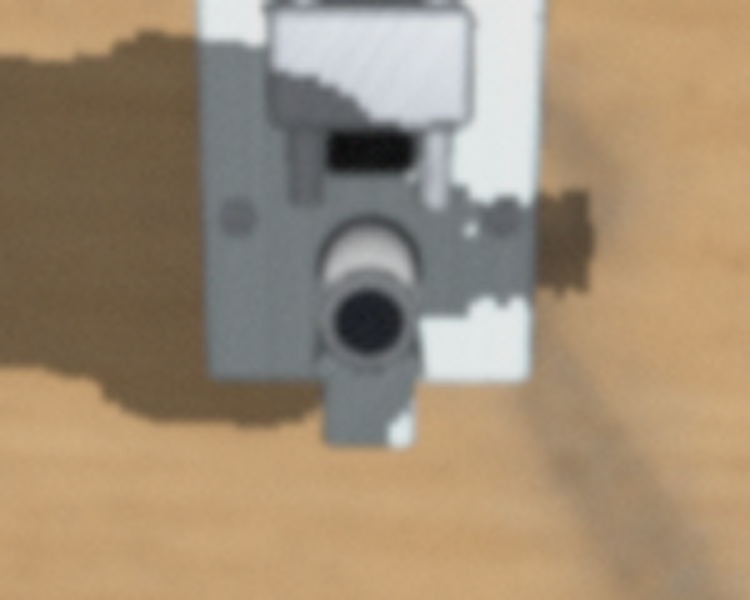

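The crop shows the cap centre near full-image (316.8,191.4), the jaw well back, and two guide prongs on the jaw ending near (330,168). I'll convert these to positions and check that the fingers clear the prongs.

```bash
python3 - <<'E'
from h import *
import pickle
w=pickle.load(open("w2.pkl","rb"));f=lambda x,y:(243+x/5,127+y/5)
v=onz(w,f(369,322),.060);print("cap",v)
print("cap edges",onz(w,f(320,322),.060),onz(w,f(417,322),.060), "front",onz(w,f(369,375),.060))
for z in (.03,.045,.06):print("prong end",z,onz(w,f(437,207),z),onz(w,f(305,205),z), "pad",onz(w,f(370,172),z))
s=ctrl.get_calibration("scene")
delta((v[0],v[1],.025),3.3)
E
```

```text
cap [0.48952686 0.05912593 0.06      ]
cap edges [0.47941685 0.05849843 0.06      ] [0.49943046 0.05974103 0.06      ] front [0.49024467 0.04761479 0.06      ]
prong end 0.03 [0.5035581  0.07804812 0.03      ] [0.47417057 0.07667653 0.03      ] pad [0.48816235 0.08496281 0.03      ]
prong end 0.045 [0.50263298 0.08104778 0.045     ] [0.47464963 0.07974173 0.045     ] pad [0.48797286 0.08763208 0.045     ]
prong end 0.06 [0.50170786 0.08404744 0.06      ] [0.47512868 0.08280693 0.06      ] pad [0.48778337 0.09030135 0.06      ]
t 16.9 pos [0.49   0.0638 0.201 ] F [-0.37 -0.1  -0.02] w 1.0 g 0.0
rot deg [-0.03 -0.05  0.41] then travel cm [-0.46 -0.07 17.6 ] | no-rot travel [-0.47 -0.07 17.6 ]
```

>>> play_rows --series '[{"rot":[0,0,0],"travel":[-0.4,-0.05,3],"jaw":0},{"rot":[0,0,0],"travel":[0,0,4],"jaw":0},{"rot":[0,0,0],"travel":[0,0,3],"jaw":0},{"rot":[0,0,0],"travel":[0,0,2],"jaw":0},{"rot":[0,0,0],"travel":[0,0,1.5],"jaw":0},{"rot":[0,0,0],"travel":[0,0,1.5],"jaw":0},{"rot":[0,0,0],"travel":[0,0,1.5],"jaw":0},{"rot":[0,0,0],"travel":[0,0,1],"jaw":0},{"rot":[0,0,0],"travel":[0,0,0.2],"jaw":0},{"rot":[0,0,0],"travel":[0,0,0],"jaw":0}]' --newtons 20

```text
time: 18.15
position: [0.4901, 0.058, 0.0244]
ee_rot: [2.151, 2.289, 0.0]
contact_force: [0.4, -0.2, -0.1]
gripper_width: 0.997
grip_force: 0.0
```

```bash
python3 - <<'E'
from h import *
import pickle
delta((.4895,.060,.024),3.3)
w=ctrl.get_calibration("wrist");i=ctrl.snapshot("wrist");cv2.imwrite("pics/w3.png",i);pickle.dump(w,open("w3.pkl","wb"))
cv2.imwrite("pics/w3c.png",cv2.resize(i[100:340,170:470],(750,600)))
E
```

```text
t 18.15 pos [0.4901 0.058  0.0244] F [ 0.43 -0.17 -0.1 ] w 0.997 g 0.0
rot deg [0.02 0.   0.26] then travel cm [ 0.2  -0.05  0.04] | no-rot travel [ 0.2  -0.05  0.04]
```

View pics/w3c.png

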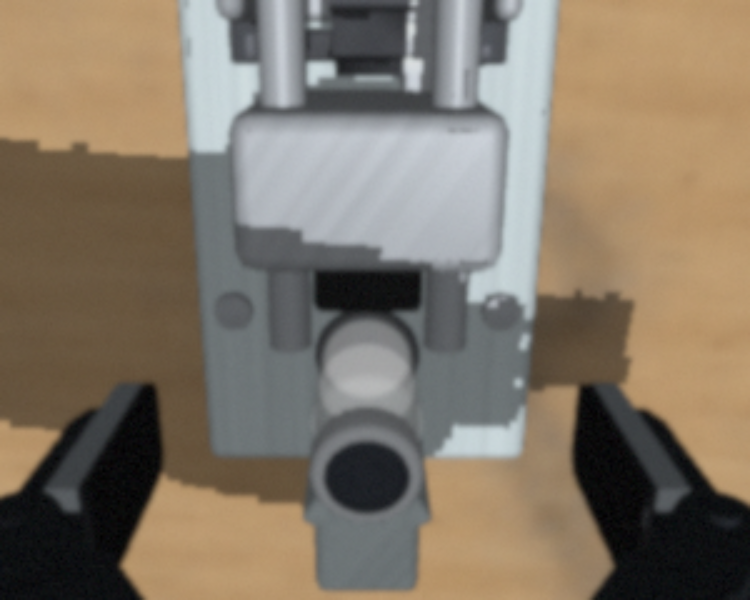

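The open fingers straddle the vial symmetrically, with the cap centre near (316.8,290) and the anvil and prongs clear of the pads. I'll close slowly.

```bash
python3 - <<'E'
from h import *
import pickle
w=pickle.load(open("w3.pkl","rb"));print(onz(w,(316.8,290),.06))
E
```

```text
[0.48911339 0.05974673 0.06      ]
```

>>> play_rows --series '[{"rot":[0,0,0],"travel":[0.1,0,0],"jaw":0.3},{"rot":[0,0,0],"travel":[0,0,0],"jaw":0.5},{"rot":[0,0,0],"travel":[0,0,0],"jaw":0.6},{"rot":[0,0,0],"travel":[0,0,0],"jaw":0.65},{"rot":[0,0,0],"travel":[0,0,0],"jaw":0.7},{"rot":[0,0,0],"travel":[0,0,0],"jaw":0.75},{"rot":[0,0,0],"travel":[0,0,0],"jaw":0.8},{"rot":[0,0,0],"travel":[0,0,0],"jaw":0.9},{"rot":[0,0,0],"travel":[0,0,0],"jaw":1},{"rot":[0,0,0],"travel":[0,0,0],"jaw":1}]' --newtons 25

```text
time: 19.45
position: [0.49, 0.059, 0.0244]
ee_rot: [2.151, 2.289, 0.0]
contact_force: [0.0, -0.8, 2.4]
gripper_width: 0.272
grip_force: 21.1
```

The opening is 23.1 mm, matching the vial, with a 21 N grip. I'll lift.

>>> play_rows --series '[{"rot":[0,0,0],"travel":[0,0,-0.3],"jaw":1},{"rot":[0,0,0],"travel":[0,0,-0.7],"jaw":1},{"rot":[0,0,0],"travel":[0,0,-1.5],"jaw":1},{"rot":[0,0,0],"travel":[0,0,-2],"jaw":1},{"rot":[0,0,0],"travel":[0,0,-3],"jaw":1},{"rot":[0,0,0],"travel":[0,0,-3],"jaw":1},{"rot":[0,0,0],"travel":[0,0,-3],"jaw":1},{"rot":[0,0,0],"travel":[0,0,-1.5],"jaw":1},{"rot":[0,0,0],"travel":[0,0,0],"jaw":1},{"rot":[0,0,0],"travel":[0,0,0],"jaw":1}]'

```text
time: 20.7
position: [0.489, 0.0585, 0.1742]
ee_rot: [-2.152, -2.288, 0.002]
contact_force: [-0.6, 0.4, -0.8]
gripper_width: 0.258
grip_force: 24.7
```

```bash
python3 - <<'E'
from h import *
delta((.540,-.250,.174),3.4)
c=ctrl.snapshot("scene");s=ctrl.snapshot("side")
p=proj(ctrl.get_calibration("scene"),[[.49,.06,.18]])[0];q=proj(ctrl.get_calibration("side"),[[.49,.06,.18]])[0];print(p,q)
f=lambda i,p:cv2.resize(i[max(0,int(p[1])-50):][:100,int(p[0])-50:int(p[0])+50],(390,390),interpolation=cv2.INTER_CUBIC)
cv2.imwrite("pics/lift.png",np.hstack([f(c,p),f(s,q)]))
E
```

```text
t 20.7 pos [0.489  0.0585 0.1742] F [-0.58  0.44 -0.75] w 0.258 g 24.7
rot deg [-0.08  0.02  0.13] then travel cm [-3.11e+01  3.27e+00  2.00e-02] | no-rot travel [-3.111e+01  3.200e+00  3.000e-02]
[286.07571994 153.94833776] [308.88180545 141.79621065]
```

View pics/lift.png

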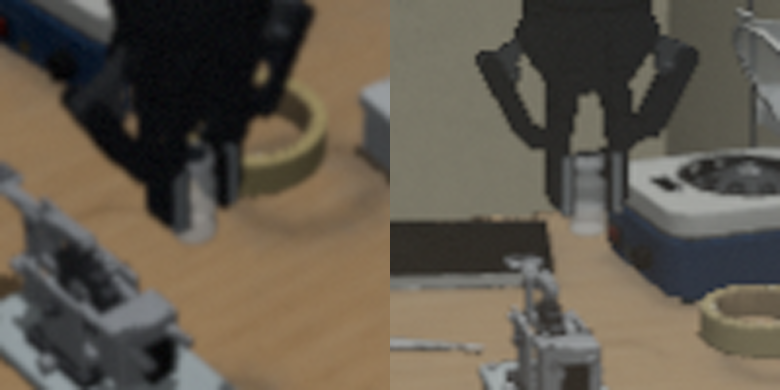

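The vial hangs upright between the pads, with its base just below the fingertips. I'll carry it over the tray.

>>> play_rows --series '[{"rot":[0,0,0],"travel":[-2,0.2,0],"jaw":1},{"rot":[0,0,0],"travel":[-4,0.4,0],"jaw":1},{"rot":[0,0,0],"travel":[-4.5,0.5,0],"jaw":1},{"rot":[0,0,0],"travel":[-4.5,0.5,0],"jaw":1},{"rot":[0,0,0],"travel":[-4.5,0.5,0],"jaw":1},{"rot":[0,0,0],"travel":[-4.5,0.5,0],"jaw":1},{"rot":[0,0,0],"travel":[-4,0.4,0],"jaw":1},{"rot":[0,0,0],"travel":[-2,0.2,0],"jaw":1},{"rot":[0,0,0],"travel":[-1,0,0],"jaw":1},{"rot":[0,0,0],"travel":[0,0,0],"jaw":1}]'

```text
time: 22.05
position: [0.541, -0.2474, 0.1739]
ee_rot: [-2.149, -2.289, -0.0]
contact_force: [-0.1, 1.2, -0.8]
gripper_width: 0.252
grip_force: 24.7
```

>>> play_rows --series '[{"rot":[0,0,0],"travel":[0,0,2],"jaw":1},{"rot":[0,0,0],"travel":[0,0,3],"jaw":1},{"rot":[0,0,0],"travel":[0,0,3],"jaw":1},{"rot":[0,0,0],"travel":[0,0,2],"jaw":1},{"rot":[0,0,0],"travel":[0,0,1],"jaw":1},{"rot":[0,0,0],"travel":[0,0,0],"jaw":1},{"rot":[0,0,0],"travel":[0,0,0],"jaw":1},{"rot":[0,0,0],"travel":[0,0,0],"jaw":1},{"rot":[0,0,0],"travel":[0,0,0],"jaw":1},{"rot":[0,0,0],"travel":[0,0,0],"jaw":1}]'

```text
time: 23.3
position: [0.5412, -0.2484, 0.0646]
ee_rot: [2.151, 2.289, 0.0]
contact_force: [-0.1, -0.1, 0.2]
gripper_width: 0.256
grip_force: 24.7
```

```bash
python3 - <<'E'
from h import *
delta((.540,-.258,.0155),3.4)
c=ctrl.snapshot("scene")[220:380,320:520];s=ctrl.snapshot("side")[200:340,290:465]
cv2.imwrite("pics/tray.png",np.hstack([cv2.resize(x,(400,320),interpolation=cv2.INTER_CUBIC) for x in (c,s)]))
E
```

```text
t 23.3 pos [ 0.5412 -0.2484  0.0646] F [-0.12 -0.08  0.2 ] w 0.256 g 24.7
rot deg [0.02 0.01 0.16] then travel cm [-0.95 -0.18  4.91] | no-rot travel [-0.95 -0.18  4.91]
```

View pics/tray.png

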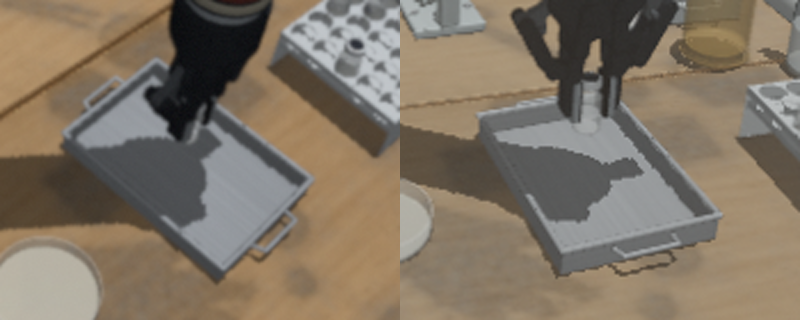

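The vial is over the middle of the tray in both views. I'll lower it, slowly at the end.

>>> play_rows --series '[{"rot":[0,0,0],"travel":[-0.5,0,1],"jaw":1},{"rot":[0,0,0],"travel":[0,0,1],"jaw":1},{"rot":[0,0,0],"travel":[0,0,1],"jaw":1},{"rot":[0,0,0],"travel":[0,0,0.7],"jaw":1},{"rot":[0,0,0],"travel":[0,0,0.5],"jaw":1},{"rot":[0,0,0],"travel":[0,0,0.3],"jaw":1},{"rot":[0,0,0],"travel":[0,0,0.1],"jaw":1},{"rot":[0,0,0],"travel":[0,0,0.1],"jaw":1},{"rot":[0,0,0],"travel":[0,0,0],"jaw":1},{"rot":[0,0,0],"travel":[0,0,0],"jaw":1}]'

```text
time: 24.65
position: [0.5416, -0.2533, 0.0175]
ee_rot: [2.151, 2.289, 0.0]
contact_force: [0.6, -0.2, -0.1]
gripper_width: 0.255
grip_force: 24.7
```

>>> play_rows --series '[{"rot":[0,0,0],"travel":[0,0,0.04],"jaw":1},{"rot":[0,0,0],"travel":[0,0,0.04],"jaw":1},{"rot":[0,0,0],"travel":[0,0,0.04],"jaw":1},{"rot":[0,0,0],"travel":[0,0,0],"jaw":1},{"rot":[0,0,0],"travel":[0,0,0],"jaw":1},{"rot":[0,0,0],"travel":[0,0,0],"jaw":1},{"rot":[0,0,0],"travel":[0,0,0],"jaw":1},{"rot":[0,0,0],"travel":[0,0,0],"jaw":1},{"rot":[0,0,0],"travel":[0,0,0],"jaw":1},{"rot":[0,0,0],"travel":[0,0,0],"jaw":1}]'

```text
time: 25.9
position: [0.5415, -0.2533, 0.0162]
ee_rot: [2.151, 2.29, -0.0]
contact_force: [-0.8, 0.5, 1.9]
gripper_width: 0.259
grip_force: 25.0
```

>>> play_rows --series '[{"rot":[0,0,0],"travel":[0,0,0.03],"jaw":1},{"rot":[0,0,0],"travel":[0,0,0.02],"jaw":1},{"rot":[0,0,0],"travel":[0,0,0],"jaw":1},{"rot":[0,0,0],"travel":[0,0,0],"jaw":1},{"rot":[0,0,0],"travel":[0,0,0],"jaw":1},{"rot":[0,0,0],"travel":[0,0,0],"jaw":1},{"rot":[0,0,0],"travel":[0,0,0],"jaw":1},{"rot":[0,0,0],"travel":[0,0,0],"jaw":1},{"rot":[0,0,0],"travel":[0,0,0],"jaw":1},{"rot":[0,0,0],"travel":[0,0,0],"jaw":1}]'

```text
time: 27.15
position: [0.5415, -0.2533, 0.0161]
ee_rot: [2.151, 2.29, 0.0]
contact_force: [0.3, 0.0, 6.2]
gripper_width: 0.258
grip_force: 25.3
```

The vial is standing on the floor. The force rose to 6 N with no further descent, so I'll back off slightly, open partway and rise.

>>> play_rows --series '[{"rot":[0,0,0],"travel":[0,0,-0.05],"jaw":1},{"rot":[0,0,0],"travel":[0,0,0],"jaw":0.72},{"rot":[0,0,0],"travel":[0,0,0],"jaw":0.68},{"rot":[0,0,0],"travel":[0,0,0],"jaw":0.62},{"rot":[0,0,0],"travel":[0,0,0],"jaw":0.55},{"rot":[0,0,0],"travel":[0,0,0],"jaw":0.5},{"rot":[0,0,0],"travel":[0,0,0],"jaw":0.5},{"rot":[0,0,0],"travel":[0,0,0],"jaw":0.5},{"rot":[0,0,0],"travel":[0,0,0],"jaw":0.5},{"rot":[0,0,0],"travel":[0,0,0],"jaw":0.5}]'

```text
time: 28.4
position: [0.5415, -0.2533, 0.0161]
ee_rot: [2.151, 2.29, -0.0]
contact_force: [-0.3, -0.2, 0.1]
gripper_width: 0.5
grip_force: 0.0
```

>>> play_rows --series '[{"rot":[0,0,0],"travel":[0,0,-0.5],"jaw":0.5},{"rot":[0,0,0],"travel":[0,0,-1],"jaw":0.5},{"rot":[0,0,0],"travel":[0,0,-2],"jaw":0.5},{"rot":[0,0,0],"travel":[0,0,-3],"jaw":0.5},{"rot":[0,0,0],"travel":[0,0,-3],"jaw":0.5},{"rot":[0,0,0],"travel":[0,0,-3],"jaw":0.5},{"rot":[0,0,0],"travel":[0,0,-3],"jaw":0.5},{"rot":[0,0,0],"travel":[0,0,0],"jaw":0.5},{"rot":[0,0,0],"travel":[0,0,0],"jaw":0.5},{"rot":[0,0,0],"travel":[0,0,0],"jaw":0.5}]'

```text
time: 29.65
position: [0.5407, -0.2527, 0.1699]
ee_rot: [-2.149, -2.288, 0.001]
contact_force: [0.3, -0.4, -0.9]
gripper_width: 0.5
grip_force: 0.0
```

```bash
python3 - <<'E'
from h import *
delta((.540,-.258,.0155),3.4)
c=ctrl.snapshot("scene")[120:380,220:520];s=ctrl.snapshot("side")[200:340,290:465]
cv2.imwrite("pics/end.png",np.hstack([cv2.resize(x,(400,346),interpolation=cv2.INTER_CUBIC) for x in (c,s)]))
E
```

```text
t 29.65 pos [ 0.5407 -0.2527  0.1699] F [ 0.34 -0.4  -0.89] w 0.5 g 0.0
rot deg [-0.14 -0.07  0.18] then travel cm [-0.52 -0.1  15.44] | no-rot travel [-0.54 -0.06 15.44]
```

View pics/end.png

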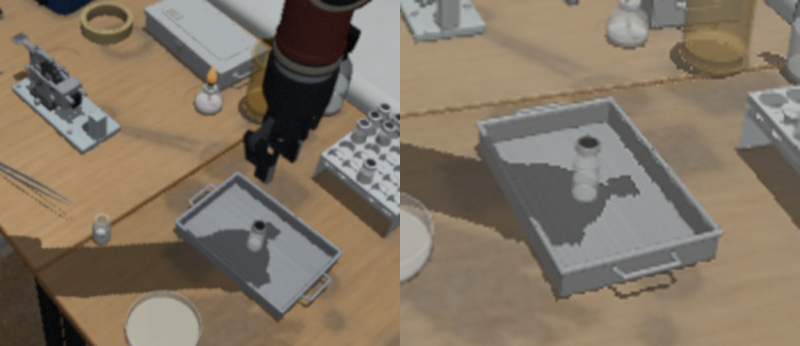

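The vial stands upright near the middle of the tray floor, the clamp is empty with its jaw back, and the gripper is clear.

```bash
python3 -c "
from cell import ctrl
print(ctrl.hand_in())"
```

```text
the job is handed in; nothing more can be done
None
```

The paddle was held down (measured press up to about 10 N, limit 15 N) until the jaw had backed off its full 20 mm with the vial still standing. The vial now stands upright near the middle of the tray floor, and the job was handed in at about 30 s.

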